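Press the new bushing into the desk lamp's foot

TASK

The desk lamp's pivot is being rebuilt: take the new bushing with the shoulder and press it straight down into the socket of the lamp's foot until its shoulder sits fully home, flush on the socket's rim all round, and you feel it bottom solidly there. Push firmly but do not hammer or force it (the thin socket gives way), do not shove the foot about, and leave the worn plain sleeve, the lamp's arm and the phone where they lie.

Things in the scene. Friction and masses are not known exactly. Their poses are not given: they have to be found in the camera images.
- bushing: New bronze flanged bushing, about 90 g, standing on the desk on its foot, shoulder up. Round: barrel 24 mm diameter and 28 mm long with a 1 mm x 2 mm chamfer at its foot; above it the shoulder (flange) 40 mm diameter and 6 mm thick; 34 mm tall in all; 14 mm hole through it. Origin at the centre of the foot's underside, z up along its axis.
- shoulder (a point): Centre of the underside of the bushing's shoulder, 28 mm above the bushing's origin on its axis; it comes to the socket's rim when fully home. The shoulder's top face is 6 mm above it.
- lamp_base: Foot of a desk lamp, 2 to 3 kg, standing loose on the desk: grey disc 180 mm diameter and 18 mm thick, with an upright steel socket tube (33 mm outer diameter, its rim 63 mm above the desk) 45 mm from the disc's centre along the foot's +x, and a low black dimmer dial (34 mm diameter, top 25 mm above the desk) 45 mm along its -x. Origin at the centre of the disc's underside, z up.
- socket: The upright steel socket tube fixed on the foot: 33 mm outer and 25.5 mm inner diameter, standing 45 mm above the disc. Origin on its axis at desk height, z up along the bore. Its thin wall gives way if the bushing bears on it with more than 30 N (over and above what the springs inside take).
- socket_mouth (a point): Centre of the socket's mouth, at rim height; z up along the bore. The bore is 25.5 mm diameter and 40 mm deep. Four vertical spring strips in it grip the barrel: they begin 8 mm below the rim, and from there on the bushing takes a steady push of some 9 to 18 N, differing from one lamp to the next, to slide in, and stays where it is left. When the shoulder meets the rim the resistance rises sharply.
- old_sleeve: Worn old bushing of the same bronze, a plain sleeve without shoulder, 24 mm diameter and 22 mm tall, standing on the desk. Origin at the centre of its underside. Leave it alone.
- lamp_arm: The lamp's arm taken off and laid folded on the desk: steel tube 13 mm diameter and 300 mm long beside a flat grey light bar, about 26 mm high in all. Origin under the tube's middle; the tube lies along its y, the light bar on its -x side. Leave it alone.
- phone: Phone lying flat, screen up, 150 x 72 x 8 mm. Origin at the centre of its underside, long side along its x. Leave it alone.
Mind the look-alikes: they are no part of the job. Several things have the shape of the lamp_base; the one meant has the colours described above.

How it is judged (in metres and radians):
On the way, in this order (a step that is already met when the one before it is completed fails the run):
1. the bushing's foot has entered the socket square (horizontal distance between bushing and socket_mouth below 0.003 m and z of bushing in the frame of socket_mouth below -0.004 m and angle between the z axis of bushing and the z axis of socket_mouth, either way round below 0.1 rad), for 0.1 s.
2. the shoulder is pressed solidly down on the rim, bearing on it with over 5 N (z of shoulder in the frame of socket_mouth below 0.0015 m and contact force between bushing and socket above 5 N), for 0.1 s.
At the end, for the whole second after the job is handed in: The bushing sits in the socket with the underside of its shoulder within 1.5 mm of the rim, centred within 2.5 mm and square within 0.04 rad; the lamp's foot stands flat; both at rest and released (z of shoulder in the frame of socket_mouth below 0.0015 m and horizontal distance between shoulder and socket_mouth below 0.0025 m and angle between the z axis of bushing and the z axis of socket_mouth, either way round below 0.04 rad and angle between lamp_base's own z axis and vertical below 0.03 rad and linear speed of each of bushing, lamp_base below 0.01 m/s); the robot touches nothing.
It fails at once if the bushing bears on the socket's tube with more than 30 N (contact force between bushing and socket above 30 N).
It fails at once if the lamp's foot is shoved more than 25 mm (distance of lamp_base from where it was at the start of the episode above 0.025 m).
It fails at once if the worn sleeve is moved more than 20 mm (distance of old_sleeve from where it was at the start of the episode above 0.02 m).
It fails at once if the lamp's arm is moved more than 25 mm (distance of lamp_arm from where it was at the start of the episode above 0.025 m).
It fails at once if the phone is moved more than 25 mm (distance of phone from where it was at the start of the episode above 0.025 m).
It also fails if it takes over 64 s, if anything falls off the work surface, if the arm or the gripper's body presses on something with over 40 N, if the wrist force passes 120 N, or if a joint passes its speed limit or range.

ROBOT

A 6-joint arm with a two-finger parallel gripper is mounted at the origin on the work surface. World frame = base frame: x ahead of the robot, y to its left, z up, the work surface at z = 0. Lengths are in m, angles in degrees, forces in N, time in s.
With the tool pointing down it reaches from about 0.275 to 0.725 m from the base axis. Payload 15.9 kg.
Tool frame: the origin (TCP) lies midway between the tips of the shut fingers; the grasp point (between the pads) lies 19 mm behind it; z points along the fingers, y is the direction in which the jaws open and shut (so a half turn about z gives the same grasp; the last joint's range is limited). The gripper opens to 85 mm and grips with 20 to 120 N. Pads are 22 mm wide; open, the fingers measure 114 mm over their backs; the gripper's body (76 mm by 85 mm) begins 54 mm behind the grasp point. The pads swing forward as they close: fully open they stand 13 mm farther back than shut.
Start: joints at [64.802, 12.198, -1.971, 75.831, 0, 90], TCP at [0.213, 0.452, 0.231] pointing down, gripper open.
Joint ranges: [-170.91, 170.91], [-42.67, 98.43], [-65.05, 77.54], [-120.47, 116.71], [-90, 82.35], [-180, 180]. Speed limits (degrees/s): [108.29, 108.29, 136.94, 147.25, 180, 180].

INTERFACE

Orientations are given as a 3x3 rotation matrix whose columns are the frame's x, y, z axes.
In Python, from station import r gives the robot as it stands.
- The arm moves only by the shell command python3 -m pendant 'ROWS' [FORCE]. ROWS is JSON, a list of rows, each an object with "travel": the shift along the tool's x, y, z in mm, a list of three; "dr": the turn, a rotation vector about the tool's x, y, z in degrees, a list of three; "grip": the opening, from 0 (shut) to 1 (fully open). In form: [{"travel": [dx, dy, dz], "dr": [rx, ry, rz], "grip": grip}, ...]. A call has 1 to 20 rows; each row is the pose to reach, as a shift and turn from the pose commanded when the call began, along the tool's axes at that moment; what a row does not reach only later rows make up. A row lasts 1/8 s, in which the tool goes at most 62.5 mm and 10.7 degrees, less where a joint would pass 70% of its speed; a pose out of reach is approached as far as the arm can. A call with a gripper value outside its range is refused whole. The fingers move at their own pace and stop on an object; FORCE is the grip in N (left out, the last holds). Time passes only in rows, so rows that repeat a pose let the fingers close. It gives the time, the measured TCP pose, the force and the opening at its end, in the units of the state.
- r.get_obs(): the state, without advancing time (a new reading comes with each control period).
- r.snapshot(name): name is "scene" or "top"; returns the picture (400x640x3 uint8, blue, green, red); there is no depth.
- r.camera_info(name): a dict with "fx", "fy", "cx", "cy" (pixels), "rvec" (rotation vector, rad) and "tvec" (3), from world to camera coordinates, as OpenCV has them. Camera axes: x right, y down, z forward; pixel columns grow to the right and rows downward; lengths in m; the calibration is good to about 2 mm. A picture is of the moment at which its call begins. camera_info takes no time and is no camera call.
- r.hand_in(): hands the job in, once; it reports no verdict.
The state is a dict: "time": time; "joint_pos": joint angles; "joint_vel": joint speeds; "effort": joint torques, N m; "position": TCP position; "tcp_rot": TCP orientation; "ft_force": force on the tool from outside, world axes, zero at the start; "wrist_torque": the same for the moment, N m; "gripper_width": finger opening in m.
Only numpy, scipy, OpenCV 4.12 (cv2) and the standard library are available. Lean on these libraries where they do the work, as an engineer would, in place of code of your own. Each camera call takes 0.05 s, during which the arm holds its last target. There are 200 camera calls.

## Working session

There is one attempt and no reset: what is moved stays moved. The work goes in short steps, Python scripts to look and compute and a shell command to move; the robot and the scene stay as the last step left them, time stands still between calls to the robot, and variables do not carry over. Pictures are saved under pics/ and viewed, about 8 in all and at most 12, crops included, and the job is handed in when it is done.

```bash
mkdir -p pics; ls
python3 - <<'E'
from station import r
import cv2,numpy as np
for n in("scene","top"):
    cv2.imwrite(f"pics/{n}0.png",r.snapshot(n)); c=r.camera_info(n)
    R=cv2.Rodrigues(np.array(c["rvec"],float))[0]; print(n,c,"cam at",(-R.T@np.array(c["tvec"]).ravel()).round(3))
o=r.get_obs(); print(o)
E
```

```text
pics
scene {'fx': 402.71330347386635, 'fy': 402.71330347386635, 'cx': 312.4060078919564, 'cy': 198.71306900367745, 'rvec': array([ 1.82896333,  1.81421483, -0.67524781]), 'tvec': array([-0.06396973, -0.32805453,  1.31832621])} cam at [1.098 0.073 0.799]
top {'fx': 370.6415119301395, 'fy': 370.6415119301395, 'cx': 320.6847103214889, 'cy': 200.90673760608695, 'rvec': array([ 2.06030786, -2.161611  ,  0.21767253]), 'tvec': array([0.09798398, 0.48997843, 0.98100528])} cam at [0.282 0.078 1.061]
{'time': 0.1, 'joint_pos': array([ 6.48016191e+01,  1.22239182e+01, -2.00247649e+00,  7.58317775e+01,
       -2.89768247e-04,  8.99991431e+01]), 'joint_vel': array([ 0.01882867, -0.03365129,  0.0872212 ,  0.09758523, -0.11934755,
        0.00175681]), 'effort': array([ 1.58488856e-04, -6.87252903e+01,  4.87805736e+01,  1.23140321e-02,
       -6.47208776e-05, -5.51129983e-05]), 'position': array([0.21275288, 0.4521523 , 0.2308638 ]), 'tcp_rot': array([[-9.04845454e-01,  4.25739970e-01, -4.27689899e-04],
       [ 4.25740184e-01,  9.04844985e-01, -9.20832692e-04],
       [-5.04222208e-06, -1.01529605e-03, -9.99999485e-01]]), 'ft_force': array([ 1.62096752, -1.15732545, -0.52312138]), 'wrist_torque': array([ 0.01309422, -0.02257366, -0.01569248]), 'gripper_width': 0.08565079945187588}
```

View pics/top0.png

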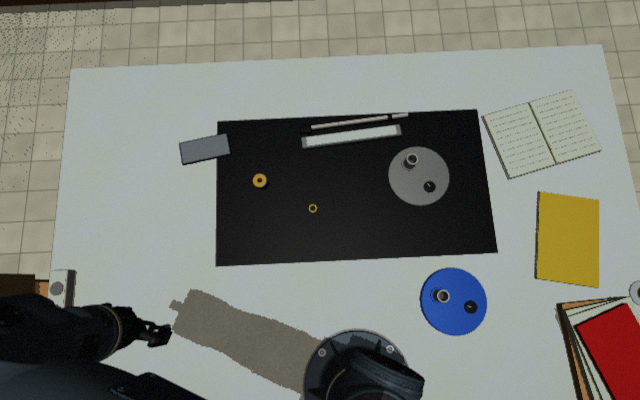

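View pics/scene0.png

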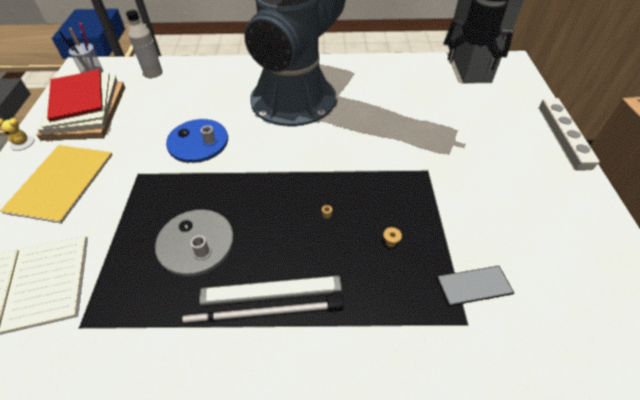

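Top view: the flanged bushing is at about (260,181) and the plain sleeve at (313,208). There are two feet. The grey one is at (419,176), with its socket at (411,160) and its dial at (430,186). The blue one is at (453,301). The grey foot matches the description. In the scene view the bushing is at (392,236), the grey socket at (200,243) and the sleeve at (327,211).

```bash
cat > h.py <<'E'
import cv2,numpy as np
from station import r
def cam(n):
    c=r.camera_info(n);R=cv2.Rodrigues(np.array(c["rvec"],float))[0];t=np.array(c["tvec"],float).ravel()
    K=np.array([[c["fx"],0,c["cx"]],[0,c["fy"],c["cy"]],[0,0,1]]);return K,R,t
def ray(n,p):
    K,R,t=cam(n);d=R.T@np.linalg.solve(K,[p[0],p[1],1]);return -R.T@t,d/np.linalg.norm(d)
def plane(n,p,z):
    o,d=ray(n,p);return o+d*(z-o[2])/d[2]
def tri(p,q):
    o1,d1=ray("scene",p);o2,d2=ray("top",q)
    s=np.linalg.lstsq(np.c_[d1,-d2],o2-o1,rcond=None)[0];a=o1+s[0]*d1;b=o2+s[1]*d2
    return (a+b)/2,np.linalg.norm(a-b)
def proj(n,P):
    K,R,t=cam(n);p=K@(R@np.array(P)+t);return p[:2]/p[2]
def blobs(img,lo,hi,amin=10):
    m=cv2.inRange(cv2.cvtColor(img,cv2.COLOR_BGR2HSV),lo,hi)
    n,l,s,c=cv2.connectedComponentsWithStats(m);return m,[(s[i].tolist(),c[i].round(1).tolist()) for i in range(1,n) if s[i][4]>=amin]
E
python3 - <<'E'
from h import *
out=[]
for n,box,box2 in(("scene",(375,220,410,255),(170,215,220,265)),("top",(240,165,280,200),(385,145,440,205))):
    im=cv2.imread(f"pics/{n}0.png")
    m,b=blobs(im,(8,90,60),(30,255,255)); print(n,"orange",[x for x in b if x[0][1]>100])
    # flange outer rim contour pts (bright top) rayed to z=.034
    x0,y0,x1,y1=box
    mm=m.copy();mm[:]=0;mm[y0:y1,x0:x1]=m[y0:y1,x0:x1]
    c=max(cv2.findContours(mm,0,cv2.CHAIN_APPROX_NONE)[0],key=len)
    P=np.array([plane(n,p[0],.034)[:2] for p in c]); print(" flange circle at z.034",cv2.minEnclosingCircle(P.astype(np.float32)),cv2.boundingRect(c))
    for bx in(box,box2):
        x0,y0,x1,y1=bx;out.append(cv2.resize(im[y0:y1,x0:x1],(400,300),interpolation=cv2.INTER_CUBIC))
cv2.imwrite("pics/crop0.png",np.vstack([np.hstack(out[:2]),np.hstack(out[2:])]))
E
```

```text
scene orange [([0, 145, 111, 76, 4362], [56.7, 182.9]), ([321, 204, 12, 15, 137], [326.5, 210.6]), ([382, 226, 21, 21, 310], [392.0, 235.4])]
 flange circle at z.034 ((0.5711659789085388, 0.24323821067810059), 0.028909213840961456) (382, 226, 21, 21)
top orange [([252, 173, 15, 15, 157], [259.4, 180.1]), ([536, 192, 63, 96, 5356], [568.0, 239.5]), ([308, 204, 10, 9, 51], [312.5, 207.9]), ([35, 282, 14, 16, 177], [41.6, 288.2]), ([562, 299, 46, 11, 188], [579.7, 303.5]), ([569, 337, 21, 63, 267], [579.7, 375.8])]
 flange circle at z.034 ((0.5675312876701355, 0.24712064862251282), 0.021479487419128418) (252, 173, 15, 15)
```

View pics/crop0.png

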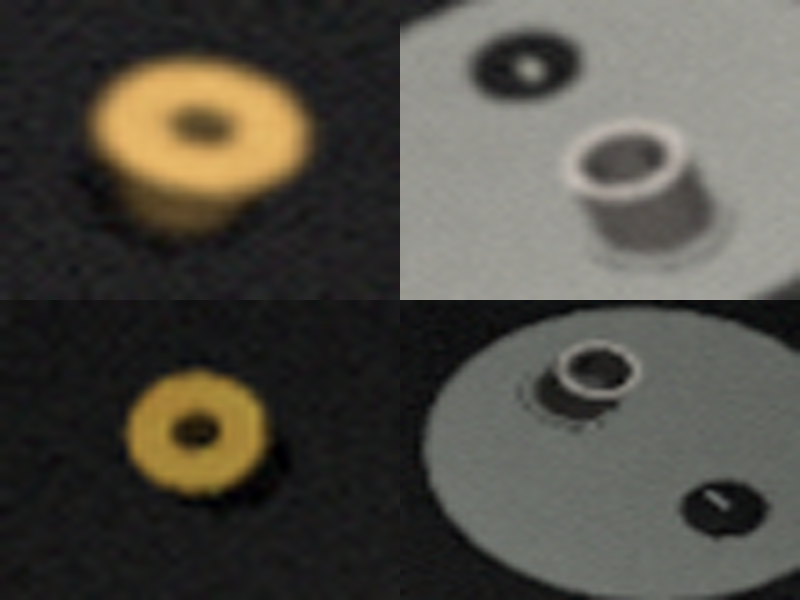

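The crop confirms it. The flanged bushing with its bore hole is in the left panels, and the grey disc with the pale-rimmed socket and black dial is in the right panels. Next I measure precisely with subpixel ellipse fits.

```bash
cat >> h.py <<'E'
def ell(img,box,fn,S=8):
    x0,y0,x1,y1=box
    u=cv2.resize(img[y0:y1,x0:x1],None,fx=S,fy=S,interpolation=cv2.INTER_CUBIC)
    m=fn(u).astype(np.uint8); c=max(cv2.findContours(m,0,cv2.CHAIN_APPROX_NONE)[0],key=cv2.contourArea)
    e=cv2.fitEllipse(c); return np.array(e[0])/S+[x0-.5+.5/S,y0-.5+.5/S],np.array(e[1])/S
def orange(u):
    h=cv2.cvtColor(u,cv2.COLOR_BGR2HSV).astype(int); return (h[...,1]>90)&(h[...,2]>90)&(h[...,0]<32)
E
python3 - <<'E'
from h import *
s=cv2.imread("pics/scene0.png");t=cv2.imread("pics/top0.png")
warm=lambda k,k2:(lambda u:(u[...,2].astype(int)-u[...,0]>k)&(u[...,2]>k2))
# print pixel stats for rim in scene/top
print(s[236:247,190:206,2]); print((s[236:247,190:206,2].astype(int)-s[236:247,190:206,0]))
print(t[152:167,404:420,2]); print(t[152:167,404:420,2].astype(int)-t[152:167,404:420,0])
hs=lambda u:(u[...,2]>185)&(u[...,2].astype(int)-u[...,0]>60)
bs=ell(s,(375,220,410,255),hs);bt=ell(t,(240,165,280,200),orange)
print("flange",bs,bt,tri(bs[0],bt[0]),plane("scene",bs[0],.034),plane("top",bt[0],.034))
ms,mt=(197.9,241.25),(411.8,158.8)
print("mouth",tri(ms,mt),plane("scene",ms,.063),plane("top",mt,.063))
# expected pixel sizes
g=lambda n,p,z,D:[np.ptp(np.array([proj(n,[p[0]+D/2*np.cos(a),p[1]+D/2*np.sin(a),z]) for a in np.linspace(0,6.28,90)]),axis=0).round(1).tolist()]
print(g("scene",[.57,.245],.034,.04),g("top",[.57,.245],.034,.04),g("scene",[.6,-.15],.063,.033),g("top",[.6,-.15],.063,.033))
# disc centre
dg=lambda u:(np.ptp(u.astype(int),axis=2)<25)&(u.mean(2)>70)
ds=ell(s,(150,205,240,280),dg);dt=ell(t,(382,140,456,212),dg);print("disc",ds,dt,plane("scene",ds[0],.018),plane("top",dt[0],.018))
print("sleeve",plane("top",(312.5,207.9),.022),plane("scene",(326.5,208.5),.022))
E
```

```text
[[149 151 156 164 176 181 180 176 172 166 174 179 185 183 173 158]
 [153 158 168 177 182 168 152 140 134 132 133 149 175 187 185 168]
 [154 166 180 179 162 132 111 102  97  93  93 104 140 171 192 173]
 [161 175 175 155 121  95  87  81  86  84  78  75 102 153 183 172]
 [166 180 166 125  93  79  83  84  86  80  67  62  83 140 180 170]
 [176 181 148 103  76  79  81  84  87  83  76  60  83 139 171 160]
 [174 179 138  86  69  74  80  86  85  86  80  69  98 150 165 138]
 [176 185 149  94  64  66  77  85  88  86  94 105 140 163 157 115]
 [174 191 173 128  87  73  84  86  88 100 117 147 172 169 136  90]
 [168 186 186 159 127 106 109 121 128 135 152 172 168 142 102  77]
 [160 168 171 171 161 151 154 159 166 161 166 161 140 110  89  75]]
[[ 4  5  7  7 11 13 14 15 15 13 13 16 12 14  8  7]
 [ 7  7 10 12 14 13 11 10 11 11 12 12 13 14 10  9]
 [ 6 11 13 16 15  9 10  8 10  7  7  8 14 12 14  9]
 [ 9 10 13 10 11  8  6  6  8  5  7  7  9 11 14 11]
 [10 14 15 10  8  6  5  8  6  7  4  2  7 12 15 14]
 [11 15 13 10  6  5  6  5  8  6  8  3  4 13 14 14]
 [10 12 13  6  7  8  6  7  3  7  6  4  7 14 15 11]
 [11 
[... 2104 characters left out ...]
7572, 13.86207962])) (array([0.5676604 , 0.24696164, 0.03414926]), np.float64(0.001510761445857274)) [0.5676045  0.24622308 0.034     ] [0.56778611 0.24775043 0.034     ]
mouth (array([ 0.60021843, -0.18808288,  0.06306535]), np.float64(0.0011548975468675424)) [ 0.60011406 -0.18871584  0.063     ] [ 0.60013744 -0.18750521  0.063     ]
[[17.6, 14.4]] [[13.9, 13.5]] [[15.1, 12.5]] [[11.7, 11.2]]
disc (array([193.52768707, 241.4592247 ]), array([62.31659698, 80.90862274])) (array([418.32040787, 175.5775032 ]), array([57.55764771, 61.28206635])) [ 0.57009027 -0.2148927   0.018     ] [ 0.56256551 -0.21340623  0.018     ]
sleeve [0.48101261 0.09857416 0.022     ] [0.47943388 0.09779736 0.022     ]
```

Triangulation gives the flange top centre at (0.5677, 0.2470, 0.0341) and the mouth at (0.6002, −0.1881, 0.0631). Both heights match the description. The mouth-to-disc distance comes out at 45 mm, as it should. I'm moving above the bushing.

```bash
python3 -m pendant '[{"travel":[-50,-4,14],"dr":[0,0,0],"grip":1},{"travel":[-100,-9,28],"dr":[0,0,0],"grip":1},{"travel":[-150,-13,41],"dr":[0,0,0],"grip":1},{"travel":[-200,-17,54],"dr":[0,0,0],"grip":1},{"travel":[-250,-21,68],"dr":[0,0,0],"grip":1},{"travel":[-300,-26,81],"dr":[0,0,0],"grip":1},{"travel":[-350,-30,95],"dr":[0,0,0],"grip":1},{"travel":[-390,-33,106],"dr":[0,0,0],"grip":1},{"travel":[-408.5,-34.6,111],"dr":[0,0,0],"grip":1},{"travel":[-408.5,-34.6,111],"dr":[0,0,0],"grip":1},{"travel":[-408.5,-34.6,111],"dr":[0,0,0],"grip":1}]' 60
cat > st.py <<'E'
from h import *
import sys
o=r.get_obs();R=o["tcp_rot"];p=o["position"];print("t",o["time"],"p",p.round(4),"f",o["ft_force"].round(2),"w",round(o["gripper_width"],4),"tilt",R[:,2].round(4))
if len(sys.argv)>3: print("travel mm",(R.T@(np.array([float(a) for a in sys.argv[1:4]])-p)*1000).round(2))
E
python3 st.py .5677 .247 .010
```

```text
time: 1.48
position: [0.567, 0.2479, 0.1206]
tcp_rot: [[-0.905, 0.425, -0.0], [0.425, 0.905, 0.0], [0.0, 0.0, -1.0]]
ft_force: [0.0, 1.3, -0.0]
gripper_width: 0.0854
t 1.475 p [0.567  0.2479 0.1206] f [ 0.04  1.27 -0.01] w 0.0854 tilt [-2.e-04  2.e-04 -1.e+00]
travel mm [ -1.02  -0.51 110.63]
```

```bash
python3 -m pendant '[{"travel":[-1,-0.5,30],"dr":[0,0,0],"grip":1},{"travel":[-1,-0.5,60],"dr":[0,0,0],"grip":1},{"travel":[-1,-0.5,85],"dr":[0,0,0],"grip":1},{"travel":[-1,-0.5,102],"dr":[0,0,0],"grip":1},{"travel":[-1,-0.5,109],"dr":[0,0,0],"grip":1},{"travel":[-1,-0.5,109],"dr":[0,0,0],"grip":1},{"travel":[-1,-0.5,109],"dr":[0,0,0],"grip":1}]' 60
python3 st.py .5677 .247 .010
python3 - <<'E'
from h import *
a=r.snapshot("scene")[190:280,345:440];b=r.snapshot("top")[135:225,215:310]
cv2.imwrite("pics/pre.png",np.hstack([cv2.resize(x,(400,380),interpolation=cv2.INTER_CUBIC) for x in(a,b)]))
E
```

```text
time: 2.35
position: [0.569, 0.2466, 0.0122]
tcp_rot: [[-0.905, 0.426, 0.001], [0.426, 0.905, 0.001], [-0.001, 0.001, -1.0]]
ft_force: [-0.5, -0.1, 0.1]
gripper_width: 0.0853
t 2.35 p [0.569  0.2466 0.0122] f [-0.52 -0.11  0.14] w 0.0853 tilt [ 1.2e-03  5.0e-04 -1.0e+00]
travel mm [ 1.34 -0.18  2.24]
```

View pics/pre.png

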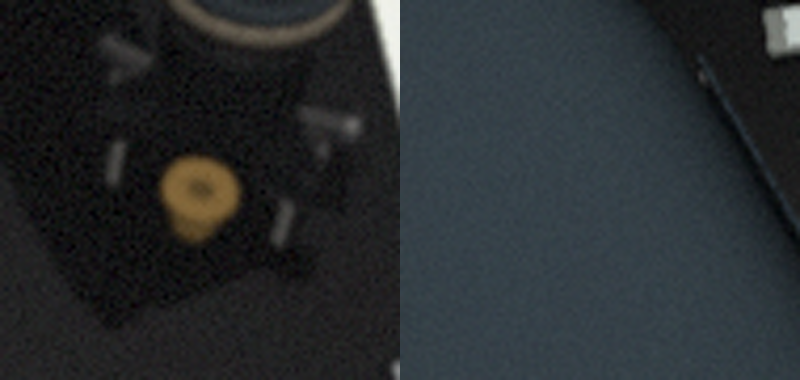

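In the scene crop the bushing stands centred between the open pads. The arm hides it in the top view. I'm closing now.

```bash
python3 -m pendant '[{"travel":[0.5,0,1],"dr":[0,0,0],"grip":1},{"travel":[0.5,0,1],"dr":[0,0,0],"grip":0.6},{"travel":[0.5,0,1],"dr":[0,0,0],"grip":0.4},{"travel":[0.5,0,1],"dr":[0,0,0],"grip":0.3},{"travel":[0.5,0,1],"dr":[0,0,0],"grip":0.3},{"travel":[0.5,0,1],"dr":[0,0,0],"grip":0.3},{"travel":[0.5,0,1],"dr":[0,0,0],"grip":0.3}]' 80
python3 st.py
python3 -m pendant '[{"travel":[0,0,-5],"dr":[0,0,0],"grip":0.3},{"travel":[0,0,-20],"dr":[0,0,0],"grip":0.3},{"travel":[0,0,-50],"dr":[0,0,0],"grip":0.3},{"travel":[0,0,-80],"dr":[0,0,0],"grip":0.3},{"travel":[0,0,-110],"dr":[0,0,0],"grip":0.3},{"travel":[0,0,-110],"dr":[0,0,0],"grip":0.3},{"travel":[0,0,-110],"dr":[0,0,0],"grip":0.3}]'
python3 st.py .6002 -.188 .12
```

```text
time: 3.32
position: [0.5682, 0.2465, 0.0107]
tcp_rot: [[-0.905, 0.426, 0.0], [0.426, 0.905, 0.0], [-0.0, 0.0, -1.0]]
ft_force: [-1.9, -1.9, 5.6]
gripper_width: 0.0369
t 3.325 p [0.5682 0.2465 0.0107] f [-1.95 -1.9   5.62] w 0.0369 tilt [ 5.e-04  1.e-04 -1.e+00]
time: 4.2
position: [0.5678, 0.2464, 0.1202]
tcp_rot: [[-0.905, 0.426, -0.0], [0.426, 0.905, -0.0], [0.0, -0.0, -1.0]]
ft_force: [0.8, -0.1, -0.9]
gripper_width: 0.0365
t 4.2 p [0.5678 0.2464 0.1202] f [ 0.83 -0.1  -0.94] w 0.0365 tilt [-2.e-04 -1.e-04 -1.e+00]
travel mm [-2.1426e+02 -3.7930e+02  2.4000e-01]
```

```bash
python3 -m pendant '[{"travel":[-10,-18,0],"dr":[0,0,0],"grip":0.3},{"travel":[-27,-47,0],"dr":[0,0,0],"grip":0.3},{"travel":[-47,-83,0],"dr":[0,0,0],"grip":0.3},{"travel":[-67,-119,0],"dr":[0,0,0],"grip":0.3},{"travel":[-87,-154,0],"dr":[0,0,0],"grip":0.3},{"travel":[-107,-190,0],"dr":[0,0,0],"grip":0.3},{"travel":[-127,-225,0],"dr":[0,0,0],"grip":0.3},{"travel":[-147,-260,0],"dr":[0,0,0],"grip":0.3},{"travel":[-167,-296,0],"dr":[0,0,0],"grip":0.3},{"travel":[-187,-331,0],"dr":[0,0,0],"grip":0.3},{"travel":[-203,-359,0],"dr":[0,0,0],"grip":0.3},{"travel":[-211,-373,0],"dr":[0,0,0],"grip":0.3},{"travel":[-214.3,-379.3,0],"dr":[0,0,0],"grip":0.3},{"travel":[-214.3,-379.3,0],"dr":[0,0,0],"grip":0.3},{"travel":[-214.3,-379.3,0],"dr":[0,0,0],"grip":0.3},{"travel":[-214.3,-379.3,0],"dr":[0,0,0],"grip":0.3}]'
python3 st.py .6002 -.188 .12
python3 - <<'E'
from h import *
S=r.snapshot("scene");T=r.snapshot("top");cv2.imwrite("pics/s_raw.png",S);cv2.imwrite("pics/t_raw.png",T)
a=S[180:260,165:245];b=T[125:205,370:450]
cv2.imwrite("pics/over.png",np.hstack([cv2.resize(x,(400,400),interpolation=cv2.INTER_CUBIC) for x in(a,b)]))
E
```

```text
time: 6.2
position: [0.6005, -0.1872, 0.1204]
tcp_rot: [[-0.905, 0.425, 0.0], [0.425, 0.905, 0.0], [0.0, 0.0, -1.0]]
ft_force: [-0.1, 1.0, -0.7]
gripper_width: 0.0368
t 6.2 p [ 0.6005 -0.1872  0.1204] f [-0.07  1.03 -0.73] w 0.0368 tilt [ 0.  0. -1.]
travel mm [-0.1  -0.87  0.38]
```

View pics/over.png

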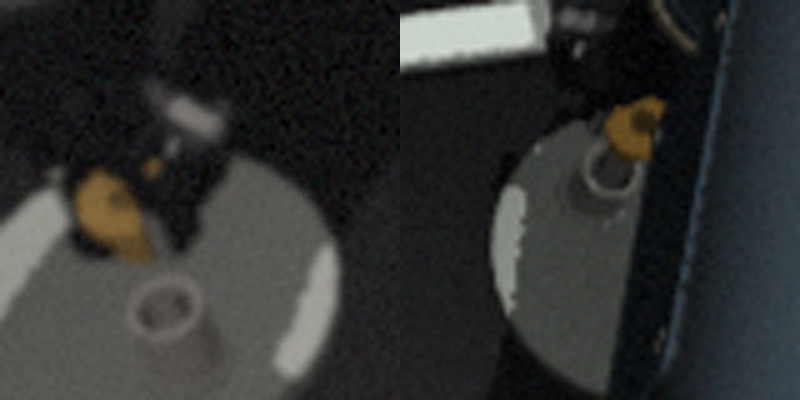

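The two views show the flange partly hidden by a finger. The hole is at about (188,219) in scene and (419,149) in top, above the socket rim at about (198,241). The width of 36.8 mm doesn't match the 40 mm flange, so I'll triangulate to check for tilt.

Run:
```python
from h import *
print(tri((188.2,218.6),(418.6,149.0)))
p=r.get_obs()["position"]
S=cv2.imread("pics/s_raw.png");T=cv2.imread("pics/t_raw.png")
out=[]
for n,I,(x0,y0,x1,y1) in(("scene",S,(170,200,215,245)),("top",T,(395,130,440,175))):
    u=cv2.resize(I[y0:y1,x0:x1],None,fx=8.8,fy=8.8,interpolation=cv2.INTER_CUBIC)
    u=cv2.convertScaleAbs(u,alpha=1.8,beta=15)
    for z,D in((p[2]-.0107+.034,.04),(p[2]-.0107+.028,.04),(p[2]-.0107+.034,.014),(p[2]-.0107,.022),(.063,.033)):
        c=p[:2] if z>.07 else (.6002,-.1881)
        q=np.array([(proj(n,[c[0]+D/2*np.cos(a),c[1]+D/2*np.sin(a),z])-[x0-.5,y0-.5])*8.8 for a in np.linspace(0,6.28,60)])
        cv2.polylines(u,[q.round().astype(int)],True,(0,255,0) if z>.07 else(255,255,0),1)
    out.append(u)
cv2.imwrite("pics/ov.png",np.hstack(out))
```

```text
(array([ 0.60001017, -0.18768037,  0.14506166]), np.float64(0.003403383736470529))
```

View pics/ov.png

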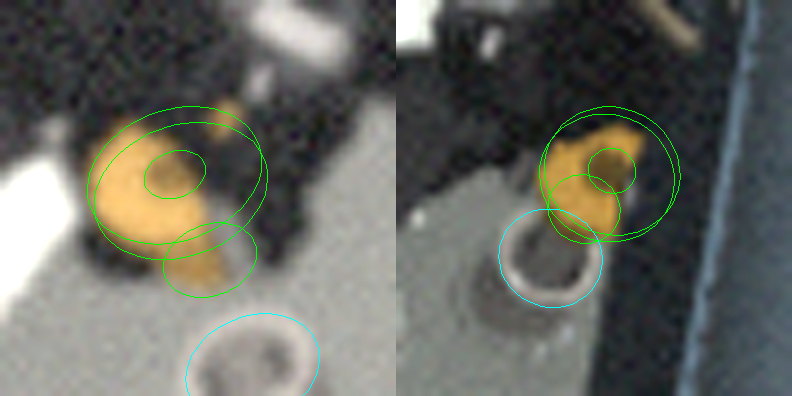

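The overlay fits an upright bushing: top centre at (0.600, −0.188, 0.145), with the expected top height of 0.144. The narrow width reading is therefore pad compliance, or at most a few degrees of tilt. I'm descending to about 6 mm above the rim and looking again.

```bash
python3 -m pendant '[{"travel":[-0.7,-0.9,10],"dr":[0,0,0],"grip":0.3},{"travel":[-0.7,-0.9,22],"dr":[0,0,0],"grip":0.3},{"travel":[-0.7,-0.9,32],"dr":[0,0,0],"grip":0.3},{"travel":[-0.7,-0.9,38],"dr":[0,0,0],"grip":0.3},{"travel":[-0.7,-0.9,40],"dr":[0,0,0],"grip":0.3},{"travel":[-0.7,-0.9,40],"dr":[0,0,0],"grip":0.3},{"travel":[-0.7,-0.9,40],"dr":[0,0,0],"grip":0.3},{"travel":[-0.7,-0.9,40],"dr":[0,0,0],"grip":0.3}]' 80
python3 - <<'E'
from h import *
P=[];F=[]
for i in range(4):
    for n in("scene","top"):
        I=r.snapshot(n); o=r.get_obs();P.append(o["position"]);F.append(o["ft_force"])
        if n=="scene":S=I
        else:T=I
p=np.mean(P,0);print(p,np.std(P,0),np.mean(F,0),o["time"])
cv2.imwrite("pics/s6.png",S);cv2.imwrite("pics/t6.png",T)
out=[]
for n,I,(x0,y0,x1,y1) in(("scene",S,(170,210,220,260)),("top",T,(390,135,440,185))):
    u=cv2.resize(I[y0:y1,x0:x1],None,fx=8,fy=8,interpolation=cv2.INTER_CUBIC)
    u=cv2.convertScaleAbs(u,alpha=1.8,beta=15)
    for z,D in((p[2]-.0107+.034,.04),(p[2]-.0107+.034,.014),(p[2]-.0107,.022),(.063,.033),(.063,.0255)):
        c=(p[0]-.0006,p[1]+.0003) if z>.0631 else (.6002,-.1881)
        q=np.array([(proj(n,[c[0]+D/2*np.cos(a),c[1]+D/2*np.sin(a),z])-[x0-.5,y0-.5])*8 for a in np.linspace(0,6.28,60)])
        cv2.polylines(u,[q.round().astype(int)],True,(0,255,0) if z>.0631 else(255,255,0),1)
    out.append(u)
cv2.imwrite("pics/ov6.png",np.hstack(out))
E
```

```text
time: 7.3
position: [0.6008, -0.1891, 0.0806]
tcp_rot: [[-0.905, 0.426, 0.0], [0.426, 0.905, -0.0], [-0.0, 0.0, -1.0]]
ft_force: [-0.2, -1.0, -0.7]
gripper_width: 0.037
[ 0.60071801 -0.18906347  0.0804023 ] [3.89433804e-05 1.31072067e-05 6.88301442e-05] [ 0.15978871 -0.01636941 -1.14634308] 7.7
```

View pics/ov6.png

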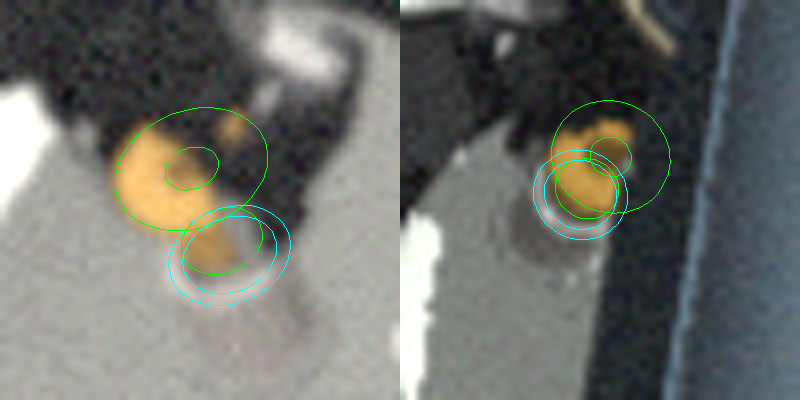

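Both overlays agree to within about 1 mm and show the bushing upright over the mouth. After a 0.7 mm correction I descend slowly and check the force.

```bash
python3 -m pendant '[{"travel":[0.2,0.7,1],"dr":[0,0,0],"grip":0.3},{"travel":[0.2,0.7,3],"dr":[0,0,0],"grip":0.3},{"travel":[0.2,0.7,5],"dr":[0,0,0],"grip":0.3},{"travel":[0.2,0.7,6],"dr":[0,0,0],"grip":0.3},{"travel":[0.2,0.7,6.6],"dr":[0,0,0],"grip":0.3},{"travel":[0.2,0.7,7],"dr":[0,0,0],"grip":0.3},{"travel":[0.2,0.7,7.4],"dr":[0,0,0],"grip":0.3},{"travel":[0.2,0.7,7.4],"dr":[0,0,0],"grip":0.3},{"travel":[0.2,0.7,7.4],"dr":[0,0,0],"grip":0.3}]'
python3 st.py
```

```text
time: 8.82
position: [0.6008, -0.1883, 0.0729]
tcp_rot: [[-0.905, 0.426, 0.0], [0.426, 0.905, -0.0], [-0.0, 0.0, -1.0]]
ft_force: [0.5, 0.3, -1.6]
gripper_width: 0.0364
t 8.825 p [ 0.6008 -0.1883  0.0729] f [ 0.47  0.31 -1.6 ] w 0.0364 tilt [ 1.e-04 -0.e+00 -1.e+00]
```

No contact yet, with the foot expected about 0.8 mm below the rim. I'm continuing in small steps.

```bash
python3 -m pendant '[{"travel":[0,0,0.5],"dr":[0,0,0],"grip":0.3},{"travel":[0,0,1],"dr":[0,0,0],"grip":0.3},{"travel":[0,0,1.5],"dr":[0,0,0],"grip":0.3},{"travel":[0,0,1.5],"dr":[0,0,0],"grip":0.3}]';python3 -m pendant '[{"travel":[0,0,0.5],"dr":[0,0,0],"grip":0.3},{"travel":[0,0,1],"dr":[0,0,0],"grip":0.3},{"travel":[0,0,1.5],"dr":[0,0,0],"grip":0.3},{"travel":[0,0,1.5],"dr":[0,0,0],"grip":0.3}]'; python3 st.py
```

```text
time: 9.32
position: [0.6008, -0.1884, 0.0714]
tcp_rot: [[-0.905, 0.426, -0.0], [0.426, 0.905, -0.0], [-0.0, -0.0, -1.0]]
ft_force: [0.3, -1.3, -1.2]
gripper_width: 0.0365
time: 9.82
position: [0.6008, -0.1884, 0.0699]
tcp_rot: [[-0.905, 0.426, 0.0], [0.426, 0.905, -0.0], [-0.0, -0.0, -1.0]]
ft_force: [0.2, -2.8, 0.4]
gripper_width: 0.0368
t 9.825 p [ 0.6008 -0.1884  0.0699] f [ 0.25 -2.85  0.35] w 0.0368 tilt [ 0.e+00 -1.e-04 -1.e+00]
```

A lateral force of −2.9 N in y shows that the foot has entered and touches the +y wall. I shift about 0.5 mm toward −y and continue.

```bash
python3 -m pendant '[{"travel":[-0.2,-0.5,0],"dr":[0,0,0],"grip":0.3},{"travel":[-0.2,-0.5,0.5],"dr":[0,0,0],"grip":0.3},{"travel":[-0.2,-0.5,1],"dr":[0,0,0],"grip":0.3},{"travel":[-0.2,-0.5,1.5],"dr":[0,0,0],"grip":0.3},{"travel":[-0.2,-0.5,1.5],"dr":[0,0,0],"grip":0.3}]';python3 -m pendant '[{"travel":[0,0,0.5],"dr":[0,0,0],"grip":0.3},{"travel":[0,0,1],"dr":[0,0,0],"grip":0.3},{"travel":[0,0,1.5],"dr":[0,0,0],"grip":0.3},{"travel":[0,0,1.5],"dr":[0,0,0],"grip":0.3}]'; python3 st.py
```

```text
time: 10.45
position: [0.6007, -0.1888, 0.0683]
tcp_rot: [[-0.905, 0.426, -0.0], [0.426, 0.905, 0.0], [0.0, 0.0, -1.0]]
ft_force: [0.0, -0.1, -2.0]
gripper_width: 0.037
time: 10.95
position: [0.6007, -0.1889, 0.0668]
tcp_rot: [[-0.905, 0.426, -0.0], [0.426, 0.905, 0.0], [0.0, -0.0, -1.0]]
ft_force: [0.1, -0.2, -1.7]
gripper_width: 0.0367
t 10.95 p [ 0.6007 -0.1889  0.0668] f [ 0.14 -0.18 -1.65] w 0.0367 tilt [-1.e-04  0.e+00 -1.e+00]
```

The lateral force has gone. Next are the springs.

```bash
python3 -m pendant '[{"travel":[0,0,0.5],"dr":[0,0,0],"grip":0.3},{"travel":[0,0,1],"dr":[0,0,0],"grip":0.3},{"travel":[0,0,1.5],"dr":[0,0,0],"grip":0.3},{"travel":[0,0,2],"dr":[0,0,0],"grip":0.3}]';python3 -m pendant '[{"travel":[0,0,0.5],"dr":[0,0,0],"grip":0.3},{"travel":[0,0,1],"dr":[0,0,0],"grip":0.3},{"travel":[0,0,1.5],"dr":[0,0,0],"grip":0.3},{"travel":[0,0,2],"dr":[0,0,0],"grip":0.3}]';python3 -m pendant '[{"travel":[0,0,0.5],"dr":[0,0,0],"grip":0.3},{"travel":[0,0,1],"dr":[0,0,0],"grip":0.3},{"travel":[0,0,1.5],"dr":[0,0,0],"grip":0.3},{"travel":[0,0,2],"dr":[0,0,0],"grip":0.3}]'; python3 st.py
```

```text
time: 11.45
position: [0.6008, -0.1888, 0.0649]
tcp_rot: [[-0.905, 0.426, 0.0], [0.426, 0.905, 0.0], [-0.0, 0.0, -1.0]]
ft_force: [-0.1, -1.0, -1.7]
gripper_width: 0.037
time: 11.95
position: [0.6009, -0.189, 0.063]
tcp_rot: [[-0.905, 0.426, 0.0], [0.426, 0.905, -0.0], [-0.0, -0.0, -1.0]]
ft_force: [-0.2, -0.9, 1.5]
gripper_width: 0.0371
time: 12.45
position: [0.601, -0.1892, 0.0613]
tcp_rot: [[-0.905, 0.426, 0.001], [0.426, 0.905, -0.001], [-0.001, -0.0, -1.0]]
ft_force: [-0.6, -3.1, 5.6]
gripper_width: 0.037
t 12.45 p [ 0.601  -0.1892  0.0613] f [-0.59 -3.09  5.64] w 0.037 tilt [ 7.e-04 -6.e-04 -1.e+00]
```

```bash
python3 -m pendant '[{"travel":[-0.2,-0.4,0.5],"dr":[0,0,0],"grip":0.3},{"travel":[-0.2,-0.4,1],"dr":[0,0,0],"grip":0.3},{"travel":[-0.2,-0.4,1.5],"dr":[0,0,0],"grip":0.3},{"travel":[-0.2,-0.4,2],"dr":[0,0,0],"grip":0.3}]';python3 -m pendant '[{"travel":[0,0,0.5],"dr":[0,0,0],"grip":0.3},{"travel":[0,0,1],"dr":[0,0,0],"grip":0.3},{"travel":[0,0,1.5],"dr":[0,0,0],"grip":0.3},{"travel":[0,0,2],"dr":[0,0,0],"grip":0.3}]';  python3 st.py
```

```text
time: 12.95
position: [0.6012, -0.1894, 0.0595]
tcp_rot: [[-0.905, 0.426, 0.001], [0.426, 0.905, -0.0], [-0.001, 0.0, -1.0]]
ft_force: [-0.9, -0.1, 8.1]
gripper_width: 0.0368
time: 13.45
position: [0.6013, -0.1894, 0.0576]
tcp_rot: [[-0.905, 0.426, 0.001], [0.426, 0.905, -0.0], [-0.001, 0.0, -1.0]]
ft_force: [-0.3, -0.2, 9.4]
gripper_width: 0.0365
t 13.45 p [ 0.6013 -0.1894  0.0576] f [-0.3  -0.17  9.43] w 0.0365 tilt [ 1.4e-03 -2.0e-04 -1.0e+00]
```

```bash
for k in 1 2; do :; done; python3 -m pendant '[{"travel":[0,0,0.5],"dr":[0,0,0],"grip":0.3},{"travel":[0,0,1],"dr":[0,0,0],"grip":0.3},{"travel":[0,0,1.5],"dr":[0,0,0],"grip":0.3},{"travel":[0,0,2],"dr":[0,0,0],"grip":0.3},{"travel":[0,0,2.5],"dr":[0,0,0],"grip":0.3},{"travel":[0,0,3],"dr":[0,0,0],"grip":0.3}]';python3 -m pendant '[{"travel":[0,0,0.5],"dr":[0,0,0],"grip":0.3},{"travel":[0,0,1],"dr":[0,0,0],"grip":0.3},{"travel":[0,0,1.5],"dr":[0,0,0],"grip":0.3},{"travel":[0,0,2],"dr":[0,0,0],"grip":0.3},{"travel":[0,0,2.5],"dr":[0,0,0],"grip":0.3},{"travel":[0,0,3],"dr":[0,0,0],"grip":0.3}]';  python3 st.py
```

```text
time: 14.2
position: [0.6014, -0.1894, 0.0547]
tcp_rot: [[-0.905, 0.426, 0.001], [0.426, 0.905, -0.0], [-0.001, 0.0, -1.0]]
ft_force: [-0.3, -0.4, 8.2]
gripper_width: 0.0365
time: 14.95
position: [0.6013, -0.1894, 0.0517]
tcp_rot: [[-0.905, 0.426, 0.001], [0.426, 0.905, -0.0], [-0.001, 0.0, -1.0]]
ft_force: [0.4, 0.4, 9.8]
gripper_width: 0.037
t 14.95 p [ 0.6013 -0.1894  0.0517] f [0.4  0.37 9.79] w 0.037 tilt [ 1.4e-03 -3.0e-04 -1.0e+00]
```

```bash
python3 -m pendant '[{"travel":[0,0,0.5],"dr":[0,0,0],"grip":0.3},{"travel":[0,0,1],"dr":[0,0,0],"grip":0.3},{"travel":[0,0,1.5],"dr":[0,0,0],"grip":0.3},{"travel":[0,0,2],"dr":[0,0,0],"grip":0.3},{"travel":[0,0,2.5],"dr":[0,0,0],"grip":0.3},{"travel":[0,0,3],"dr":[0,0,0],"grip":0.3}]';python3 -m pendant '[{"travel":[0,0,0.3],"dr":[0,0,0],"grip":0.3},{"travel":[0,0,0.6],"dr":[0,0,0],"grip":0.3},{"travel":[0,0,0.9],"dr":[0,0,0],"grip":0.3},{"travel":[0,0,1.2],"dr":[0,0,0],"grip":0.3}]';  python3 st.py
```

```text
time: 15.7
position: [0.6014, -0.1894, 0.0487]
tcp_rot: [[-0.905, 0.426, 0.001], [0.426, 0.905, -0.0], [-0.001, 0.0, -1.0]]
ft_force: [-1.0, 0.0, 10.6]
gripper_width: 0.0367
time: 16.2
position: [0.6014, -0.1894, 0.0475]
tcp_rot: [[-0.905, 0.426, 0.002], [0.426, 0.905, -0.0], [-0.002, 0.0, -1.0]]
ft_force: [-1.1, 0.6, 9.1]
gripper_width: 0.0365
t 16.2 p [ 0.6014 -0.1894  0.0475] f [-1.08  0.57  9.13] w 0.0365 tilt [ 1.5e-03 -3.0e-04 -1.0e+00]
```

```bash
for i in 1; do python3 -m pendant '[{"travel":[0,0,0.2],"dr":[0,0,0],"grip":0.3},{"travel":[0,0,0.4],"dr":[0,0,0],"grip":0.3},{"travel":[0,0,0.6],"dr":[0,0,0],"grip":0.3}]'|grep -E "pos|ft"; done
python3 -m pendant '[{"travel":[0,0,0.2],"dr":[0,0,0],"grip":0.3},{"travel":[0,0,0.4],"dr":[0,0,0],"grip":0.3}]'|grep -E "pos|ft"
python3 -m pendant '[{"travel":[0,0,0.2],"dr":[0,0,0],"grip":0.3},{"travel":[0,0,0.4],"dr":[0,0,0],"grip":0.3}]'|grep -E "pos|ft"; python3 st.py
```

```text
position: [0.6014, -0.1894, 0.0469]
ft_force: [-0.7, -0.5, 10.5]
position: [0.6013, -0.1894, 0.0465]
ft_force: [0.0, 0.2, 10.9]
position: [0.6014, -0.1894, 0.0461]
ft_force: [-1.2, -0.2, 10.8]
t 17.075 p [ 0.6014 -0.1894  0.0461] f [-1.18 -0.24 10.82] w 0.0364 tilt [ 1.5e-03 -3.0e-04 -1.0e+00]
```

```bash
python3 -m pendant '[{"travel":[0,0,0.15],"dr":[0,0,0],"grip":0.3},{"travel":[0,0,0.3],"dr":[0,0,0],"grip":0.3}]'|grep -E "pos|ft"
python3 -m pendant '[{"travel":[0,0,0.15],"dr":[0,0,0],"grip":0.3},{"travel":[0,0,0.3],"dr":[0,0,0],"grip":0.3}]'|grep -E "pos|ft"; python3 st.py
```

```text
position: [0.6014, -0.1894, 0.0458]
ft_force: [-0.3, 1.0, 9.0]
position: [0.6014, -0.1894, 0.0457]
ft_force: [-2.8, 0.5, 14.6]
t 17.575 p [ 0.6014 -0.1894  0.0457] f [-2.79  0.49 14.61] w 0.0371 tilt [ 1.6e-03 -3.0e-04 -1.0e+00]
```

The force is rising at the predicted home height of 0.0457. I keep pressing in 0.2 mm steps.

```bash
python3 -m pendant '[{"travel":[0,0,0.1],"dr":[0,0,0],"grip":0.3},{"travel":[0,0,0.2],"dr":[0,0,0],"grip":0.3}]'|grep -E "pos|ft";python3 st.py
```

```text
position: [0.6014, -0.1894, 0.0457]
ft_force: [-2.4, 0.2, 17.0]
t 17.825 p [ 0.6014 -0.1894  0.0457] f [-2.44  0.17 16.95] w 0.0367 tilt [ 1.8e-03 -4.0e-04 -1.0e+00]
```

```bash
python3 -m pendant '[{"travel":[0,0,0.15],"dr":[0,0,0],"grip":0.3},{"travel":[0,0,0.3],"dr":[0,0,0],"grip":0.3},{"travel":[0,0,0.3],"dr":[0,0,0],"grip":0.3}]'|grep -E "pos|ft";python3 st.py
python3 -m pendant '[{"travel":[0,0,0.1],"dr":[0,0,0],"grip":0.3},{"travel":[0,0,0.2],"dr":[0,0,0],"grip":0.3},{"travel":[0,0,0.2],"dr":[0,0,0],"grip":0.3},{"travel":[0,0,0.2],"dr":[0,0,0],"grip":0.3}]'|grep -E "pos|ft|wid";python3 st.py
```

```text
position: [0.6014, -0.1894, 0.0456]
ft_force: [-3.7, 0.8, 19.7]
t 18.2 p [ 0.6014 -0.1894  0.0456] f [-3.72  0.8  19.7 ] w 0.0367 tilt [ 1.9e-03 -4.0e-04 -1.0e+00]
position: [0.6015, -0.1894, 0.0456]
ft_force: [-5.2, 0.9, 21.7]
gripper_width: 0.0368
t 18.7 p [ 0.6015 -0.1894  0.0456] f [-5.2   0.94 21.7 ] w 0.0368 tilt [ 2.1e-03 -5.0e-04 -1.0e+00]
```

It has bottomed solidly: z stays at 0.0456 while the force rises from about 10 to 22 N. I relax, release, retreat and look.

```bash
python3 -m pendant '[{"travel":[0,0,-0.4],"dr":[0,0,0],"grip":0.3},{"travel":[0,0,-0.7],"dr":[0,0,0],"grip":0.3},{"travel":[0,0,-0.7],"dr":[0,0,0],"grip":0.6},{"travel":[0,0,-0.7],"dr":[0,0,0],"grip":0.9},{"travel":[0,0,-0.7],"dr":[0,0,0],"grip":1},{"travel":[0,0,-0.7],"dr":[0,0,0],"grip":1},{"travel":[0,0,-0.7],"dr":[0,0,0],"grip":1}]' | grep -E "pos|ft|wid"
python3 -m pendant '[{"travel":[0,0,-15],"dr":[0,0,0],"grip":1},{"travel":[0,0,-40],"dr":[0,0,0],"grip":1},{"travel":[0,0,-80],"dr":[0,0,0],"grip":1},{"travel":[30,50,-110],"dr":[0,0,0],"grip":1},{"travel":[60,100,-110],"dr":[0,0,0],"grip":1},{"travel":[90,150,-110],"dr":[0,0,0],"grip":1},{"travel":[105,180,-110],"dr":[0,0,0],"grip":1},{"travel":[110,190,-110],"dr":[0,0,0],"grip":1},{"travel":[110,190,-110],"dr":[0,0,0],"grip":1}]'
python3 - <<'E'
from h import *
S=r.snapshot("scene");T=r.snapshot("top");cv2.imwrite("pics/s9.png",S);cv2.imwrite("pics/t9.png",T)
out=[]
for n,I,(x0,y0,x1,y1) in(("scene",S,(175,215,225,265)),("top",T,(390,135,440,185))):
    u=cv2.resize(I[y0:y1,x0:x1],None,fx=8,fy=8,interpolation=cv2.INTER_CUBIC);v=u.copy()
    for z,D in((.069,.04),(.063,.04)):
        q=np.array([(proj(n,[.6002+D/2*np.cos(a),-.1881+D/2*np.sin(a),z])-[x0-.5,y0-.5])*8 for a in np.linspace(0,6.28,60)])
        cv2.polylines(v,[q.round().astype(int)],True,(0,255,0),1)
    out.append(v)
cv2.imwrite("pics/end.png",np.hstack(out))
E
```

```text
position: [0.6007, -0.1893, 0.0447]
ft_force: [-0.3, 0.1, -0.3]
gripper_width: 0.0853
time: 20.7
position: [0.5823, 0.0295, 0.1553]
tcp_rot: [[-0.905, 0.425, 0.001], [0.425, 0.905, -0.0], [-0.001, 0.0, -1.0]]
ft_force: [0.4, -0.3, -0.7]
gripper_width: 0.0857
```

View pics/end.png

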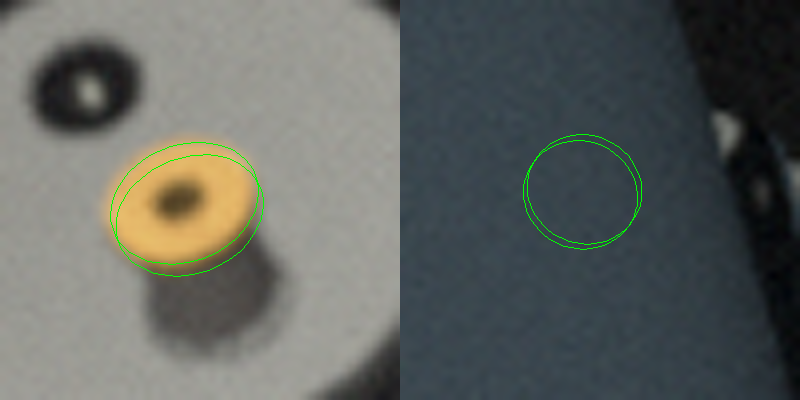

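The scene crop shows the flange on the tube, about 0.7 px up and left of the prediction. The arm hides the top view. I'll clear the arm and measure foot shift, flange centre and height.

```bash
python3 -m pendant '[{"travel":[30,40,-20],"dr":[0,0,0],"grip":1},{"travel":[70,80,-40],"dr":[0,0,0],"grip":1},{"travel":[110,120,-50],"dr":[0,0,0],"grip":1},{"travel":[150,160,-50],"dr":[0,0,0],"grip":1},{"travel":[190,200,-50],"dr":[0,0,0],"grip":1},{"travel":[200,210,-50],"dr":[0,0,0],"grip":1},{"travel":[200,210,-50],"dr":[0,0,0],"grip":1}]' | grep -E "pos|ft"
python3 - <<'E'
from h import *
S=r.snapshot("scene");T=r.snapshot("top");cv2.imwrite("pics/s10.png",S);cv2.imwrite("pics/t10.png",T)
hs=lambda u:(u[...,2]>185)&(u[...,2].astype(int)-u[...,0]>60)
S0=cv2.imread("pics/scene0.png");T0=cv2.imread("pics/top0.png")
dg=lambda u:(np.ptp(u.astype(int),axis=2)<25)&(u.mean(2)>70)
for a,b in((S0,T0),(S,T)): print("disc",ell(a,(150,205,240,280),dg),ell(b,(382,140,456,212),dg))
dk=lambda u:u.mean(2)<60
for a,b in((S0,T0),(S,T)): print("dial",ell(a,(176,217,196,235),dk),ell(b,(422,178,438,195),dk))
bs=ell(S,(185,225,212,255),hs);bt=ell(T,(400,145,425,175),orange);print(bs,bt,tri(bs[0],bt[0]),plane("scene",bs[0],.069),plane("top",bt[0],.069))
for n in("scene","top"): print("exp",proj(n,[.6002,-.1881,.069]))
out=[cv2.resize(I[y0:y0+50,x0:x0+50],None,fx=8,fy=8,interpolation=cv2.INTER_CUBIC) for I,x0,y0 in((S,175,215),(T,390,135))]
cv2.imwrite("pics/end2.png",np.hstack(out))
E
```

```text
position: [0.4909, 0.3042, 0.2046]
ft_force: [-0.2, -1.1, -0.5]
disc (array([193.52768707, 241.4592247 ]), array([62.31659698, 80.90862274])) (array([418.32040787, 175.5775032 ]), array([57.55764771, 61.28206635]))
disc (array([193.53346252, 241.46039581]), array([62.36571884, 80.88054657])) (array([418.34546661, 175.57959747]), array([58.26660538, 61.94180679]))
dial (array([185.25339222, 225.62113953]), array([ 9.71882629, 12.58359814])) (array([429.14483309, 186.35724735]), array([11.22018528, 11.83004951]))
dial (array([185.21504879, 225.61164761]), array([ 9.80302906, 12.55610085])) (array([429.1563735 , 186.38080788]), array([10.596982  , 11.29525852]))
(array([196.90997028, 239.48651505]), array([14.17770576, 18.84593201])) (array([412.23915577, 157.86927891]), array([14.00781822, 14.62568855])) (array([ 0.60059663, -0.18803656,  0.07043859]), np.float64(0.0019749827499429547)) [ 0.59950873 -0.18959837  0.069     ] [ 0.6008819 -0.1874032  0.069    ]
exp [197.53493184 239.74169642]
exp [412.51148684 158.08982908]
```

View pics/end2.png

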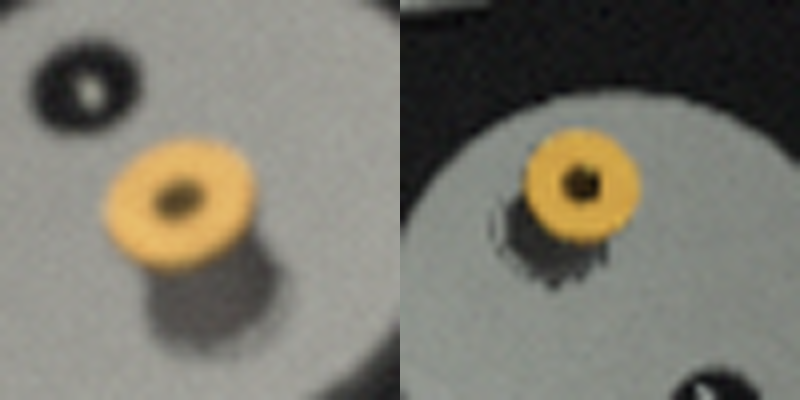

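The foot has not moved: the disc and dial pixels are unchanged to under 0.05 px. The flange is centred, but the triangulated top of 0.0704 against 0.069 leaves about 1 mm of doubt. A gentle press on top with shut fingers will measure the height directly and seat any residual tilt.

```bash
python3 -m pendant '[{"travel":[-20,-26,0],"dr":[0,0,0],"grip":0},{"travel":[-50,-65,0],"dr":[0,0,0],"grip":0},{"travel":[-80,-103,0],"dr":[0,0,0],"grip":0},{"travel":[-110,-142,0],"dr":[0,0,0],"grip":0},{"travel":[-140,-181,0],"dr":[0,0,0],"grip":0},{"travel":[-170,-220,0],"dr":[0,0,0],"grip":0},{"travel":[-200,-258,0],"dr":[0,0,0],"grip":0},{"travel":[-230,-297,10],"dr":[0,0,0],"grip":0},{"travel":[-260,-336,30],"dr":[0,0,0],"grip":0},{"travel":[-290,-375,60],"dr":[0,0,0],"grip":0},{"travel":[-305,-394,90],"dr":[0,0,0],"grip":0},{"travel":[-308.8,-398.9,112],"dr":[0,0,0],"grip":0},{"travel":[-308.8,-398.9,120],"dr":[0,0,0],"grip":0},{"travel":[-308.8,-398.9,120],"dr":[0,0,0],"grip":0},{"travel":[-308.8,-398.9,120],"dr":[0,0,0],"grip":0}]' 40
python3 st.py .6005 -.1882 .071
```

```text
time: 23.65
position: [0.6006, -0.1878, 0.0859]
tcp_rot: [[-0.905, 0.426, 0.001], [0.426, 0.905, -0.0], [-0.001, 0.0, -1.0]]
ft_force: [-0.6, 0.9, -0.5]
gripper_width: 0.0001
t 23.65 p [ 0.6006 -0.1878  0.0859] f [-0.56  0.9  -0.45] w 0.0001 tilt [ 1.4e-03 -4.0e-04 -1.0e+00]
travel mm [-0.08 -0.36 14.92]
```

```bash
python3 -m pendant '[{"travel":[0,-0.3,4],"dr":[0,0,0],"grip":0},{"travel":[0,-0.3,8],"dr":[0,0,0],"grip":0},{"travel":[0,-0.3,11],"dr":[0,0,0],"grip":0},{"travel":[0,-0.3,12.5],"dr":[0,0,0],"grip":0},{"travel":[0,-0.3,13.5],"dr":[0,0,0],"grip":0},{"travel":[0,-0.3,14],"dr":[0,0,0],"grip":0},{"travel":[0,-0.3,14.4],"dr":[0,0,0],"grip":0}]' |grep -E "pos|ft"
python3 -m pendant '[{"travel":[0,0,0.3],"dr":[0,0,0],"grip":0},{"travel":[0,0,0.6],"dr":[0,0,0],"grip":0},{"travel":[0,0,0.9],"dr":[0,0,0],"grip":0}]' |grep -E "pos|ft"
python3 -m pendant '[{"travel":[0,0,0.3],"dr":[0,0,0],"grip":0},{"travel":[0,0,0.6],"dr":[0,0,0],"grip":0}]' |grep -E "pos|ft"
```

```text
position: [0.6001, -0.1881, 0.0704]
ft_force: [-0.2, -1.3, 0.2]
position: [0.6, -0.1881, 0.0694]
ft_force: [0.4, -0.4, 0.4]
position: [0.6002, -0.1881, 0.0692]
ft_force: [-1.8, 0.6, 8.0]
```

Contact comes at z ≈ 0.0693, against the ideal 0.069. I press a little further to see whether it gives.

```bash
python3 -m pendant '[{"travel":[0,0,0.3],"dr":[0,0,0],"grip":0},{"travel":[0,0,0.5],"dr":[0,0,0],"grip":0},{"travel":[0,0,0.5],"dr":[0,0,0],"grip":0}]' |grep -E "pos|ft"
python3 -m pendant '[{"travel":[0,0,0.3],"dr":[0,0,0],"grip":0},{"travel":[0,0,0.6],"dr":[0,0,0],"grip":0},{"travel":[0,0,0.6],"dr":[0,0,0],"grip":0}]' |grep -E "pos|ft"
```

```text
position: [0.6003, -0.1882, 0.0691]
ft_force: [-2.4, 0.3, 10.0]
position: [0.6003, -0.1883, 0.069]
ft_force: [-6.2, 1.3, 17.1]
```

```bash
python3 -m pendant '[{"travel":[0,0,0.3],"dr":[0,0,0],"grip":0},{"travel":[0,0,0.5],"dr":[0,0,0],"grip":0},{"travel":[0,0,0.5],"dr":[0,0,0],"grip":0},{"travel":[0,0,0.5],"dr":[0,0,0],"grip":0}]' |grep -E "pos|ft"
python3 -m pendant '[{"travel":[0,0,-1],"dr":[0,0,0],"grip":0},{"travel":[0,0,-3],"dr":[0,0,0],"grip":0},{"travel":[0,0,-20],"dr":[0,0,0],"grip":0},{"travel":[0,0,-50],"dr":[0,0,0],"grip":0},{"travel":[0,0,-80],"dr":[0,0,0],"grip":0},{"travel":[40,50,-100],"dr":[0,0,0],"grip":0},{"travel":[80,100,-110],"dr":[0,0,0],"grip":0},{"travel":[120,150,-120],"dr":[0,0,0],"grip":0},{"travel":[160,200,-120],"dr":[0,0,0],"grip":0},{"travel":[200,250,-120],"dr":[0,0,0],"grip":0},{"travel":[240,300,-120],"dr":[0,0,0],"grip":0},{"travel":[260,340,-120],"dr":[0,0,0],"grip":0},{"travel":[260,340,-120],"dr":[0,0,0],"grip":0},{"travel":[260,340,-120],"dr":[0,0,0],"grip":0}]' |grep -E "pos|ft|time"
python3 - <<'E'
from h import *
S=r.snapshot("scene");T=r.snapshot("top")
hs=lambda u:(u[...,2]>185)&(u[...,2].astype(int)-u[...,0]>60)
dg=lambda u:(np.ptp(u.astype(int),axis=2)<25)&(u.mean(2)>70)
print("disc",ell(S,(150,205,240,280),dg)[0],ell(T,(382,140,456,212),dg)[0])
bs=ell(S,(185,225,212,255),hs);bt=ell(T,(400,145,425,175),orange);print(bs,bt,tri(bs[0],bt[0]))
for I in(S,T): print([b for b in blobs(I,(8,90,60),(30,255,255))[1] if 30<b[0][4]<330 and b[0][1]>150][:4])
E
```

```text
position: [0.6003, -0.1882, 0.0689]
ft_force: [-8.2, 1.9, 23.7]
time: 28.15
position: [0.5096, 0.2302, 0.1878]
ft_force: [0.8, -0.8, 0.3]
disc [193.53583527 241.461586  ] [418.33522797 175.5848999 ]
(array([196.7907505 , 239.55516052]), array([14.18204403, 19.0064621 ])) (array([412.29475975, 157.764184  ]), array([13.79820061, 14.64908981])) (array([ 0.6008593 , -0.18820506,  0.07056078]), np.float64(0.0020060637158241692))
[([321, 204, 12, 15, 138], [326.5, 210.6]), ([188, 233, 19, 16, 237], [197.2, 240.5])]
[([405, 151, 15, 15, 159], [412.2, 157.8]), ([562, 299, 46, 11, 195], [579.9, 303.5]), ([569, 336, 21, 64, 276], [579.5, 375.1])]
```

```bash
python3 -c "
from station import r
print(r.hand_in()); print(r.get_obs()['time'])"
```

```text
the job is handed in; nothing more can be done
None
the job is handed in; nothing more can be done
```

The flanged bushing is pressed into the grey foot's socket with its shoulder on the rim. I handed the job in at about 28 s; no verdict is reported.

**What I did:** I gripped the bushing by its shoulder and entered the socket square. I then eased it down through the springs, which took a steady push of about 10–11 N. It bottomed at the predicted height, where the force rose to 22 N with no further travel. After releasing it, I pressed once more on the shoulder's top with shut fingers, up to 24 N. That is about 13 N more than the springs took, well under the 30 N limit.

**Last checks:**
- **Seating:** during that press the fingertips read 0.0690 m under load, and the shoulder's top should be at 0.069 m when fully home.
- **Foot and sleeve:** the foot's position in the pictures is unchanged to under 0.05 px. The worn sleeve is also where it was.
- **Arm and phone:** I did not re-measure the lamp's arm and the phone. The robot kept clear of both.

**Disagreements:**
- **Camera height:** the two cameras put the shoulder's top at about 0.0705 m, with a 2 mm gap between their rays. I trusted the touch reading instead.
- **Grip width:** the gripper read about 36.8 mm on the 40 mm shoulder throughout. The views showed the bushing upright, so I put it down to pad compliance, but I did not confirm that.
- **Side force:** both presses showed a sideways force on the tool of 5–8 N, which I did not trace. The foot did not move.

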